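Set the clamp on a cuvette cassette to a sliding fit

TASK

Set the low blue-and-grey cuvette cassette down flat in the nest of the blue clamp and let it go. Turn the brass thumbscrew clockwise until it seats, so that the jaw brings the cassette up against the fence, then back the screw off a quarter turn and finish right there, still gripping the screw head and keeping it still, so that a colleague can lock it. Leave the tall cassette, the timer and the marker where they are.

Things in the scene. Friction and masses are not known exactly. Their poses are not given: they have to be found in the camera images.
- low_cassette: the cassette to clamp: a closed box, light blue below and grey above, the lower (35 mm) of the two, 47 (x) x 53 (y) x 35 mm; the solid that the fingers meet is 45 x 52 x 34 mm. Origin at the centre of its underside, z up. Grip it from above across its x sides (45 mm). About 45 g. Either way round in the nest is right
- tall_cassette: a similar box, 47 x 53 x 50 mm high, a bystander; origin at the centre of its underside. The two cassettes may have swapped places
- clamp: the clamp, fixed to the bench: an aluminium base plate 84 (x) x 140 (y) x 10 mm, lying from y = -94 to +46 in this frame. Origin on the bench, under the centre of the nest; z up; the clamping direction is y: fence at +y, jaw and screw at -y. Blue fence 70 mm wide, 26 mm above the plate, inner face at y = +26.3 mm. Blue screw block 56 (x) x 34 (y) mm, top at z = 44 mm, centred at y = -70 mm
- nest (a point): centre of the nest on the top of the base plate (10 mm above the bench), axes as the clamp: the place of the underside of the cassette when it stands against the fence with its x along the clamp's x. Two low lips (6 mm high, inner faces at x = +-26 mm, from y = -21 to +21 mm) guide the cassette's x sides; the fingers come down above them
- jaw_face (a point): middle of the face of the sliding steel jaw, 13 mm above the plate; the jaw is 50 mm wide and 24 mm high; the face stands at y = -26.8 mm in the clamp's frame when the screw is seated, and 2.5 mm farther from the fence for each radian that the screw is backed off
- thumbscrew (a joint): angle of the screw in rad: 0 = seated, at a solid stop; it grows as the screw is backed off (counter-clockwise seen from above, up to 4.2). It starts backed off 2.0 to 2.8. A quarter turn off the seat reads 1.57. Turns with a light friction of 0.05 N m and stays where it is left; it does not rise or sink
- screw_head: the knurled brass head of the screw, a round knob 28 mm in diameter and 20 mm high on an upright axis, with a white index line on its top and side; its underside is 58 mm and its top 78 mm above the bench; it turns with the screw. Origin on the axis at its underside
- screw_grip (a point): point on the screw's axis at half height of the head, 68 mm above the bench; grip the head here from above, at any yaw. The big white instrument to the left of the clamp (front at x = 0.53 m, right side at y = 0.23 m, 0.23 m high) is solid: keep the arm clear of it, also on the way from the start
- timer: white timer, 66 x 66 x 20 mm, a bystander
- marker: black and white marker pen, 132 mm long, lying on the bench, a bystander
There are look-alikes about, which are no part of the job. What is shaped like the low_cassette but orange is not meant.

How it is judged:
On the way, in this order (a step that is already met when the one before it is completed fails the run):
1. the low cassette stands flat in the nest, let go (x of low_cassette in the frame of nest between -0.007 and 0.007 m and y of low_cassette in the frame of nest between -0.01 and 0.003 m and z of low_cassette in the frame of nest below 0.003 m and angle between low_cassette's own z axis and vertical below 0.06 rad and contact force between the fingers and low_cassette below 0.2 N), for 0.2 s.
2. the screw has been turned by the fingers onto its seat with the cassette against the fence (value of joint thumbscrew below 0.1 rad and contact force between the fingers and screw_head above 1 N and y of low_cassette in the frame of nest above -0.0025 m and z of low_cassette in the frame of nest below 0.003 m), for 0.1 s.
At the end, for the whole second after the job is handed in: Once seated (within 0.1 rad of the stop), the screw stands 1.57 +- 0.3 rad off its seat, at rest, gripped with over 2 N; the low cassette stands flat in the nest, square within 0.12 rad, within 4 mm (along the clamp) and 7 mm (across) of its place at the fence; bystanders moved under 20 mm (value of joint thumbscrew between 1.27 and 1.87 rad and velocity of joint thumbscrew between -0.1 and 0.1 rad/s and contact force between the fingers and screw_head above 2 N and x of low_cassette in the frame of nest between -0.007 and 0.007 m and y of low_cassette in the frame of nest between -0.004 and 0.003 m and z of low_cassette in the frame of nest below 0.003 m and angle between low_cassette's own z axis and vertical below 0.06 rad and angle between the y axis of low_cassette and the y axis of clamp, either way round below 0.12 rad and linear speed of low_cassette below 0.02 m/s); the arm keeps its last pose, push and grip.
It fails at once if the tall cassette is displaced (distance of tall_cassette from where it was at the start of the episode above 0.02 m).
It fails at once if the timer or the marker is displaced (distance of any of timer, marker from where it was at the start of the episode above 0.02 m).
It also fails if it takes over 64 s, if anything falls off the work surface, if the arm or the gripper's body presses on something with over 40 N, if the wrist force passes 120 N, or if a joint passes its speed limit or range.

ROBOT

A 6-joint arm with a two-finger parallel gripper is mounted at the origin on a cart in front of the work surface, level with it; the furniture and walls round the work are solid. World frame = base frame: x ahead of the robot, y to its left, z up, the work surface at z = 0. Lengths are in m, angles in rad, forces in N, time in s.
With the tool pointing down it reaches from about 0.35 to 0.85 m from the base axis. Payload 8.1 kg.
Tool frame: the origin (TCP) lies at the very end of the fingers, on their centre line; the grasp point (between the pads) lies 19 mm behind it; z points along the fingers, y is the line along which they close (so a half turn about z gives the same grasp; the last joint's range is limited). The gripper opens to 93 mm and grips with 3 to 60 N. Pads are 15 mm wide; open, the fingers measure 128 mm over their backs; the gripper's body (75 mm by 188 mm) begins 65 mm behind the grasp point.
Start: joints at [1.033, 0.13, 1.488, -0, 1.523, -0.085], TCP at [0.262, 0.54, 0.219] pointing down, gripper open.
Joint ranges: [-2.96, 2.96], [-0.89, 2.26], [0.02, 2.5], [-1.34, 4.48], [0, 2.73], [-2.66, 2.66]. Speed limits (rad/s): [2.39, 2.39, 2.79, 3.14, 3.14, 3.14].

INTERFACE

Orientations are given as a rotation vector (axis times angle).
In Python, from plant import robot gives the robot as it stands.
- The arm moves only by the tool play_rows, never from a script. Its argument "deltas" is one flat list of numbers, 5 for each row, row after row: the shift along the tool's x, y, z in mm, then the turn about the tool's z in degrees, then the finger opening in mm, from 0 to 93. A call has 1 to 10 rows; each row shifts and turns the commanded pose from where the row before left it, along the tool's axes as they then stand; what a row does not reach is not made up. A row lasts 1/12 s, in which the tool goes at most 41.7 mm and 7.16 degrees, less where a joint would pass 70% of its speed; a pose out of reach is approached as far as the arm can. A call with a gripper value outside its range is refused whole. The fingers move at their own pace and stop on an object; "newtons" is the grip in N (left out, the last holds). Time passes only in rows, so rows that do not move let the fingers close. It gives the time, the measured TCP pose, the force, the opening and the grip force at its end, in the units of the state.
- robot.read_state(): the state, without advancing time (a new reading comes with each control period).
- robot.read_camera(name): name is "scene" or "top"; returns a dict with "pixels" (480x640x3 uint8, blue, green, red), "mtx" (3x3 intrinsics, pixels), "D" ([k1, k2, p1, p2, k3] as OpenCV has them; the pictures are not rectified), "eye" and "rotation" of the camera in the world. Camera axes: x right, y up, looking along -z (the intrinsics and any distortion apply to the point x, -y, -z); pixel columns grow to the right and rows downward; lengths in m; the calibration is good to about 2 mm. A picture is of the moment at which its call begins. There is no depth.
- robot.close_job(): hands the job in; it is judged then, once.
The state is a dict: "t": time; "q": joint angles; "dq": joint speeds; "joint_torque": joint torques, N m; "tool_pos": TCP position; "orientation": TCP orientation; "force": force on the tool from outside, world axes, zero at the start; "wrist_torque": the same for the moment, N m; "opening": finger opening in m; "gripper_force": force on a finger pad.
Only numpy, scipy, OpenCV 4.12 (cv2) and the standard library are available. Lean on these libraries where they do the work, as an engineer would, in place of code of your own. Each camera call takes 0.05 s, during which the arm holds its last target. There are 200 camera calls.

## Working session

There is one attempt and no reset: what is moved stays moved. The work goes in short steps, Python scripts to look and compute and a tool call to move; the robot and the scene stay as the last step left them, time stands still between calls to the robot, and variables do not carry over. Pictures are saved under pics/ and viewed, at most 10 in all, crops included, and the job is handed in when it is done.

Besides the shell and the picture viewer there is one more tool, called after "Request:" as a command line: name --argument value ..., lists and objects as JSON in quotes. play_rows: Moves the arm, as the interface text tells. Its arguments: {"type":"object","properties":{"deltas":{"type":"array"},"newtons":{"type":"number"}},"required":["deltas"]}

```bash
mkdir -p pics; ls; python3 - <<'E'
from plant import robot
import cv2,pickle
s=robot.read_state();print({k:s[k] for k in('t','tool_pos','orientation','opening')})
for n in('scene','top'):
    c=robot.read_camera(n);pickle.dump(c,open(n+'0.pkl','wb'));cv2.imwrite(f'pics/{n}0.png',c['pixels']);print(n,c['eye'],c['rotation'],c['mtx'],c['D'])
E
```

```text
pics
{'t': 0.0, 'tool_pos': array([0.26215447, 0.53904097, 0.21756797]), 'orientation': array([-7.05022531e-01, -3.06085089e+00,  2.83553160e-03]), 'opening': 0.09306082344919515}
scene [-0.17204738 -0.50450309  0.96258023] [ 0.66770107 -0.38389016 -0.96808834] [[610.48467234   0.         322.60327414]
 [  0.         610.48467234 236.93867173]
 [  0.           0.           1.        ]] [-0.02939912  0.          0.          0.          0.        ]
top [ 0.45856649 -0.09243374  0.90368286] [ 0.08263382 -0.0652442  -1.54284519] [[481.81270803   0.         315.66054476]
 [  0.         481.81270803 234.18610418]
 [  0.           0.           1.        ]] [-0.02667838  0.          0.          0.          0.        ]
```

View pics/scene0.png

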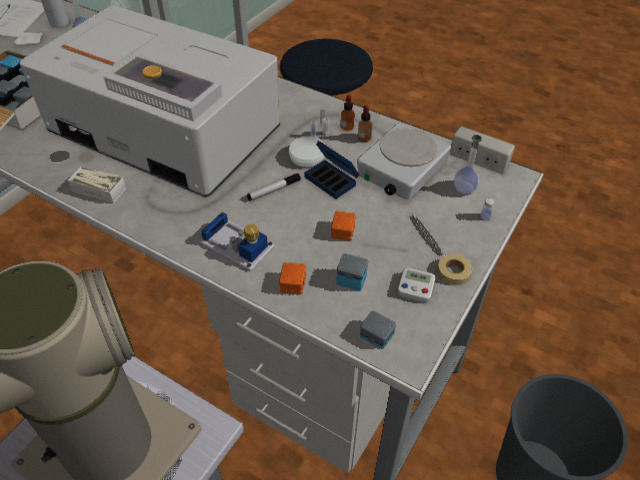

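View pics/top0.png

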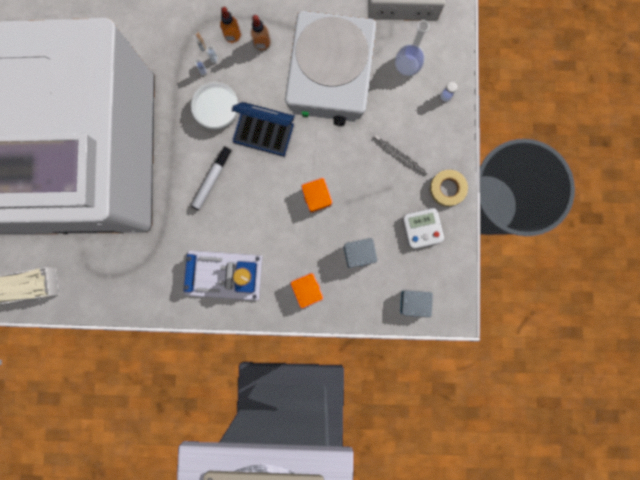

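The scene image shows blue/grey boxes at (351,272) and (377,330), which are (360,253) and (416,304) in the top view. Orange look-alikes are at (343,226) and (293,277). The clamp is at (238,240), or (222,276) in the top view, with the fence toward the instrument and the brass head at (242,277). One composite close crop next.

```bash
cat > h.py <<'E'
import numpy as np,cv2,pickle
from scipy.spatial.transform import Rotation as R
def ray(c,uv):
    p=cv2.undistortPoints(np.array(uv,float).reshape(-1,1,2),c['mtx'],c['D'])[:,0]
    d=np.c_[p[:,0],-p[:,1],-np.ones(len(p))]@R.from_rotvec(c['rotation']).as_matrix().T
    return np.array(c['eye']),d
def onz(c,uv,z):
    e,d=ray(c,uv);return e+d*((z-e[2])/d[:,2])[:,None]
def tri(c1,u1,c2,u2):
    e1,d1=ray(c1,u1);e2,d2=ray(c2,u2);out=[]
    for a,b in zip(d1,d2):
        s=np.linalg.lstsq(np.c_[a,-b],e2-e1,rcond=None)[0]
        p,q=e1+a*s[0],e2+b*s[1];out.append(np.r_[(p+q)/2,np.linalg.norm(p-q)])
    return np.array(out)
def load(n):return pickle.load(open(n,'rb'))
E
python3 - <<'E'
from h import *
s,t=load('scene0.pkl')['pixels'],load('top0.pkl')['pixels']
f=lambda im,x,y,w,h:cv2.resize(im[y:y+h,x:x+w],(400,300),interpolation=cv2.INTER_CUBIC)
a=np.hstack([f(s,320,245,80,60),f(s,340,300,80,60)])
b=np.hstack([f(t,320,225,80,60),f(t,376,274,80,60)])
cv2.imwrite('pics/c1.png',np.vstack([a,b]))
f=lambda im,x,y,w,h:cv2.resize(im[y:y+h,x:x+w],(400,300),interpolation=cv2.INTER_CUBIC)
cv2.imwrite('pics/c2.png',np.hstack([f(s,190,200,100,75),f(t,172,240,100,75)]))
E
```

```text
(no output)
```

View pics/c1.png

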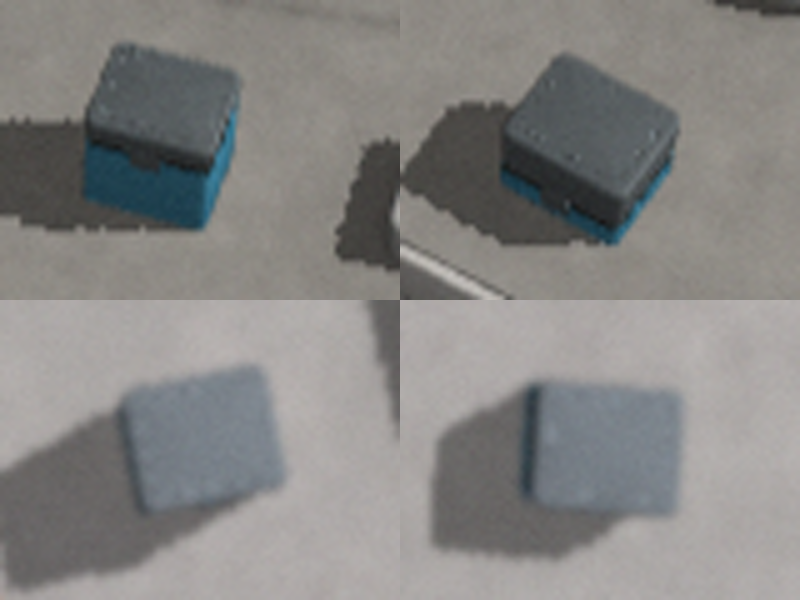

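View pics/c2.png

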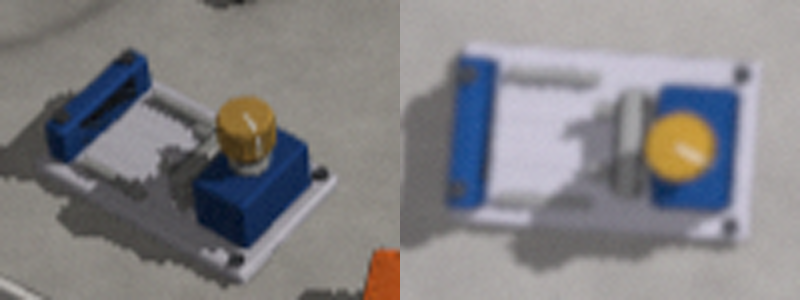

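The low one, (377,330) scene / (416,304) top, has the thin blue band. Its neighbour shows a taller blue side, so it is the tall one. The clamp crop shows the fence on the left, the jaw backed off and the brass head at top (242,277). Next I triangulate the corners.

```bash
python3 - <<'E'
from h import *
np.set_printoptions(precision=4,suppress=True)
s,t=load('scene0.pkl'),load('top0.pkl')
T=lambda a,ox,oy,k:np.array(a,float)/k+[ox,oy]
lt=T([(137,82),(282,90),(280,213),(140,210)],376,274,5)
ls=T([(163,52),(280,125),(228,197),(103,130)],340,300,5)
print('low',tri(t,lt,s,ls))
tt=T([(122,105),(262,65),(285,185),(145,213)],320,225,5)
ts=T([(120,42),(242,75),(212,165),(88,135)],320,245,5)
print('tall',tri(t,tt,s,ts))
# clamp base plate outline corners (top, z=.01), fence top at .036, block top at .044
P=T([(70,45),(360,62),(345,240),(47,222)],172,240,4)
print('plate',onz(t,P,.01))
PS=T([(140,78),(337,180),(243,283),(45,165)],190,200,4)
print('plate tri',tri(t,P,s,PS))
F=T([(62,57),(97,60),(87,210),(47,207)],172,240,4); print('fence',onz(t,F,.036))
B=T([(262,86),(339,89),(330,210),(253,207)],172,240,4); print('block',onz(t,B,.044))
for n,c,box in(('t',t,(222,255,265,300)),('s',s,(235,218,270,250))):
    x0,y0,x1,y1=box;h=cv2.cvtColor(c['pixels'][y0:y1,x0:x1],cv2.COLOR_BGR2HSV)
    m=cv2.inRange(h,(12,90,60),(32,255,255));k=cv2.findContours(m,0,1)[0];k=max(k,key=cv2.contourArea)
    print(n,cv2.minEnclosingCircle(k),cv2.boundingRect(k),box)
print('head', tri(t,[(242.3,276.8)],s,[(251.5,228.5)]), onz(t,[(242.3,276.8)],.078))
# white line in top head
print('idx',onz(t,T([(275,143),(305,162)],172,240,4),.078))
print('jaw', onz(t,T([(222,93),(250,93),(240,195),(215,195)],172,240,4),.034))
E
```

```text
low [[ 0.4446 -0.243   0.0332  0.0029]
 [ 0.4423 -0.2949  0.0288  0.0002]
 [ 0.3995 -0.2938  0.036   0.0026]
 [ 0.3992 -0.2431  0.0391  0.0018]]
tall [[ 0.5206 -0.1352  0.0543  0.0048]
 [ 0.5357 -0.1837  0.0495  0.0018]
 [ 0.4937 -0.1934  0.0443  0.0026]
 [ 0.4827 -0.1443  0.042   0.0034]]
plate [[0.505  0.153  0.01  ]
 [0.5007 0.0173 0.01  ]
 [0.4185 0.0211 0.01  ]
 [0.4228 0.1596 0.01  ]]
plate tri [[0.5061 0.153  0.0049 0.0033]
 [0.501  0.0175 0.0068 0.0003]
 [0.4192 0.0204 0.0052 0.0031]
 [0.425  0.1557 0.0098 0.0087]]
fence [[0.4981 0.1493 0.036 ]
 [0.4972 0.1333 0.036 ]
 [0.4297 0.1344 0.036 ]
 [0.4305 0.1526 0.036 ]]
block [[0.4872 0.0565 0.044 ]
 [0.4868 0.022  0.044 ]
 [0.4331 0.024  0.044 ]
 [0.4334 0.0583 0.044 ]]
t ((19.382352828979492, 21.5), 8.747319221496582) (11, 14, 18, 16) (222, 255, 265, 300)
s ((16.018518447875977, 13.907407760620117), 8.151992797851562) (9, 6, 15, 17) (235, 218, 270, 250)
head [[0.4605 0.0403 0.0811 0.0013]] [[0.4602 0.0413 0.078 ]]
idx [[0.4619 0.044  0.078 ]
 [0.4542 0.0309 0.078 ]]
jaw [[0.4839 0.0763 0.034 ]
 [0.4843 0.0636 0.034 ]
 [0.4383 0.0661 0.034 ]
 [0.438  0.0774 0.034 ]]
```

Request:
play_rows --deltas '[0,0,0,7,93,0,0,0,7,93,0,0,0,7,93,0,0,0,7,93,0,0,0,7,93,0,0,0,7,93,0,0,0,7,93,0,0,0,7,93,0,0,0,7,93,0,0,0,2.2,93]'

```text
t: 0.93
tool_pos: [0.2623, 0.5392, 0.218]
orientation: [2.251, 2.191, -0.002]
force: [-0.4, 0.1, 0.0]
opening: 0.0932
gripper_force: 0.0
```

Request:
play_rows --deltas '[-30,8,0,0,93,-35,9,0,0,93,-35,9,0,0,93,-35,9,0,0,93,-35,9,0,0,93,-35,9,0,0,93,-35,9,0,0,93,-35,9,0,0,93,-35,9,0,0,93,-35,9,0,0,93]'

```text
t: 1.77
tool_pos: [0.3443, 0.1912, 0.2183]
orientation: [2.243, 2.2, -0.0]
force: [0.8, -1.0, -0.0]
opening: 0.093
gripper_force: 0.0
```

Request:
play_rows --deltas '[-38,8,0,0,93,-38,8,0,0,93,-38,8,0,0,93,-38,8,0,0,93,-38,8,0,0,93,-38,8,0,0,93,-38,8,0,0,93,-38,8,0,0,93,-38,8,0,0,93,-38,8,0,0,93]'

```text
t: 2.6
tool_pos: [0.4166, -0.1907, 0.2183]
orientation: [-2.244, -2.199, -0.0]
force: [1.3, 0.3, 0.6]
opening: 0.093
gripper_force: 0.0
```

Request:
play_rows --deltas '[-39,3,0,0,93,-39,3.5,0,0,93,0,0,40,0,93,0,0,40,0,93,0,0,40,0,93,0,0,0,0,93,0,0,0,0,93]'

```text
t: 3.18
tool_pos: [0.4198, -0.2652, 0.0965]
orientation: [-2.239, -2.195, 0.001]
force: [0.6, -0.1, 0.7]
opening: 0.0932
gripper_force: 0.0
```

```bash
python3 - <<'E'
from plant import robot
from h import *
s=robot.read_state();print(s['tool_pos'],s['orientation'])
a=robot.read_camera('scene')
cv2.imwrite('pics/g.png',cv2.resize(a['pixels'][250:370,300:460],(800,600),interpolation=cv2.INTER_CUBIC))
E
```

```text
[ 0.41983859 -0.26520449  0.09650475] [-2.23893491e+00 -2.19455096e+00  1.31332274e-03]
```

View pics/g.png

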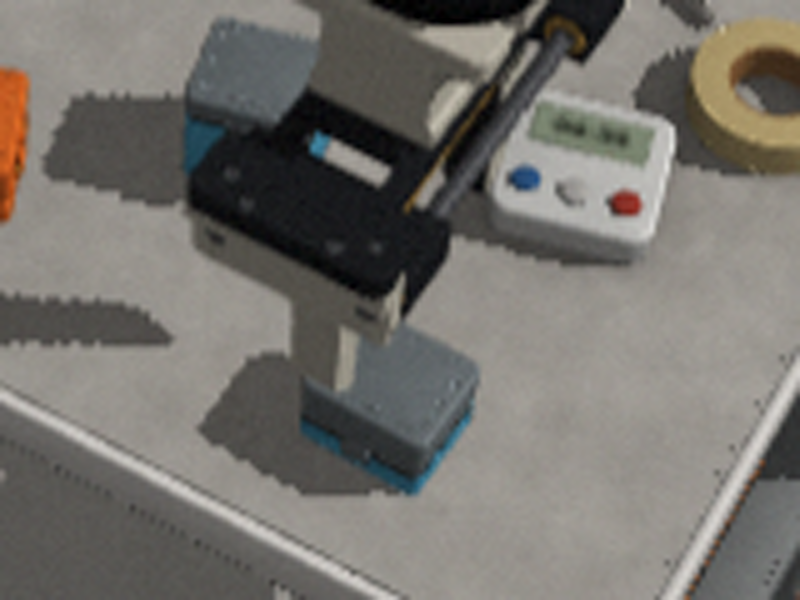

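The gripper is above the low cassette (box at about (390,400) in the crop), and the tall one and the timer are clear. Now I correct 4 mm, descend and grip.

Request:
play_rows --deltas '[-3.6,1.7,0,0,93,0,0,0,0,93,0,0,25,0,93,0,0,25,0,93,0,0,20,0,93,0,0,10,0,93,0,0,6,0,93,0,0,0,0,93]'

```text
t: 3.9
tool_pos: [0.4238, -0.2706, 0.0129]
orientation: [2.243, 2.199, -0.0]
force: [0.1, 1.1, 1.1]
opening: 0.0928
gripper_force: 0.0
```

Request:
play_rows --deltas '[0,0,0,0,40,0,0,0,0,40,0,0,0,0,40,0,0,0,0,40,0,0,0,0,40,0,0,0,0,40,0,0,0,0,40,0,0,0,0,40]' --newtons 15

```text
t: 4.57
tool_pos: [0.4235, -0.2704, 0.0127]
orientation: [-2.243, -2.199, 0.0]
force: [0.2, 0.4, 1.2]
opening: 0.0456
gripper_force: 15.0
```

Request:
play_rows --deltas '[0,0,-15,0,40,0,0,-30,0,40,0,0,-35,0,40,0,0,-35,0,40,0,0,-25,0.7,40,0,0,0,0,40]'

```text
t: 5.07
tool_pos: [0.4265, -0.2727, 0.1594]
orientation: [2.25, 2.178, 0.002]
force: [1.1, -0.6, -0.2]
opening: 0.0453
gripper_force: 15.0
```

Request:
play_rows --deltas '[20,1.5,0,0,40,38,2.7,0,0,40,40,2.9,0,0,40,40,2.9,0,0,40,40,2.9,0,0,40,40,2.9,0,0,40,40,2.9,0,0,40,40,2.9,0,0,40,40,2.9,0,0,40,38,2.7,0,0,40]'

```text
t: 5.9
tool_pos: [0.4622, 0.1067, 0.1519]
orientation: [-2.256, -2.185, 0.001]
force: [1.3, -0.9, 0.7]
opening: 0.0453
gripper_force: 15.0
```

Request:
play_rows --deltas '[0,0,20,0,40,0,0,30,0,40,0,0,20,0,40,0,0,0,0,40,0,0,0,0,40,0,0,0,0,40]'

```text
t: 6.4
tool_pos: [0.4633, 0.1044, 0.0835]
orientation: [2.257, 2.185, 0.001]
force: [0.5, -0.5, -0.2]
opening: 0.0453
gripper_force: 15.0
```

```bash
python3 - <<'E'
from plant import robot
from h import *
s=robot.read_state();print(s['tool_pos'],s['orientation'])
a=robot.read_camera('scene');pickle.dump(a,open('scene1.pkl','wb'))
cv2.imwrite('pics/n.png',cv2.resize(a['pixels'][180:285,170:310],(800,600),interpolation=cv2.INTER_CUBIC))
E
```

```text
[0.46331961 0.10440314 0.08353253] [2.25690667e+00 2.18480098e+00 8.67329196e-04]
```

View pics/n.png

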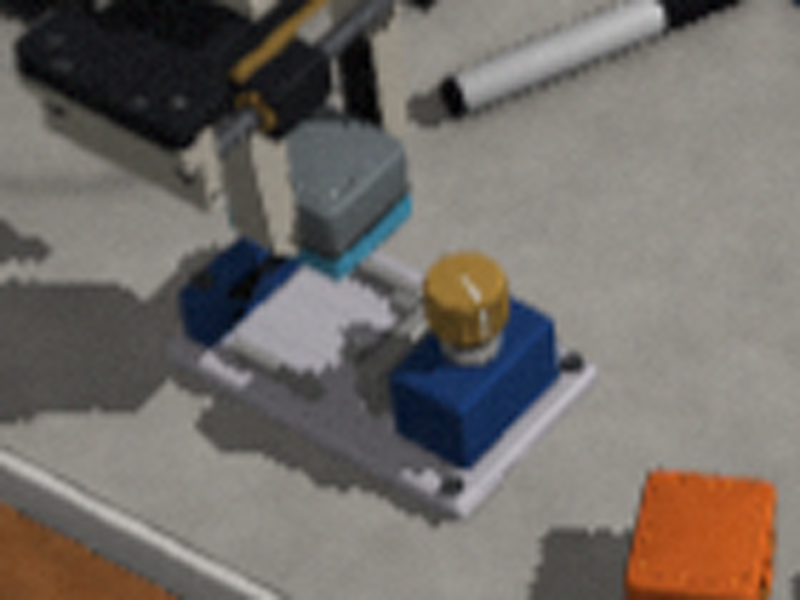

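```bash
python3 - <<'E'
from h import *
np.set_printoptions(precision=4,suppress=True)
s=load('scene1.pkl');T=lambda a:np.array(a,float)/(800/140)+[170,180]
print('cass',onz(s,T([(335,278),(410,205)]),.0708))
print('cass top',onz(s,T([(335,222),(408,152)]),.0708+.033))
print('plate',onz(s,T([(460,512),(595,370),(170,347)]),.01))
print('block',onz(s,T([(391,380),(467,417),(555,318)]),.044))
print('fence top -x -y/+y',onz(s,T([(218,300),(182,288)]),.036))
E
```

```text
cass [[0.4436 0.0845 0.0708]
 [0.4862 0.0837 0.0708]]
cass top [[0.4417 0.0788 0.1038]
 [0.4822 0.0779 0.1038]]
plate [[0.4191 0.0185 0.01  ]
 [0.4993 0.0163 0.01  ]
 [0.4259 0.1548 0.01  ]]
block [[0.4335 0.0556 0.044 ]
 [0.4337 0.023  0.044 ]
 [0.4882 0.0239 0.044 ]]
fence top -x -y/+y [[0.4366 0.1367 0.036 ]
 [0.4343 0.1515 0.036 ]]
```

The cassette's rear face is at y≈0.081 (centre ≈0.107). The nest from plate and block is at ≈(0.4625, 0.110), so the cassette is within the allowed window. Lowering.

Request:
play_rows --deltas '[0,-0.5,15,0,40,0,0,15,0,40,0,0,12,0,40,0,0,8,0,40,0,0,4,0,40,0,0,3,0,40,0,0,2,0,40,0,0,0,0,40,0,0,0,0,40]'

```text
t: 7.2
tool_pos: [0.4628, 0.1046, 0.0242]
orientation: [2.257, 2.185, 0.001]
force: [-1.0, 0.1, -0.5]
opening: 0.0456
gripper_force: 15.0
```

Request:
play_rows --deltas '[0,0,1,0,40,0,0,0.7,0,40,0,0,0,0,40,0,0,0,0,40]'

```text
t: 7.53
tool_pos: [0.4628, 0.1046, 0.0226]
orientation: [2.256, 2.185, 0.001]
force: [-1.7, 0.2, 5.9]
opening: 0.0455
gripper_force: 15.0
```

Request:
play_rows --deltas '[0,0,0,0,60,0,0,0,0,60,0,0,0,0,70,0,0,0,0,70,0,0,0,0,70,0,0,0,0,70]'

```text
t: 8.03
tool_pos: [0.4622, 0.1045, 0.0218]
orientation: [-2.257, -2.185, 0.0]
force: [-0.8, -1.0, 0.0]
opening: 0.0697
gripper_force: 0.0
```

Request:
play_rows --deltas '[0,0,-10,0,70,0,0,-25,0,70,0,0,-35,0,70,0,0,-40,0,70,0,0,-10,0,70,20,0,0,0,70,40,0,0,0,70,0,0,0,0,70]'

```text
t: 8.7
tool_pos: [0.4645, 0.1693, 0.1435]
orientation: [-2.254, -2.187, -0.006]
force: [0.9, -1.1, 0.4]
opening: 0.07
gripper_force: 0.0
```

```bash
python3 - <<'E'
from plant import robot
from h import *
s=robot.read_state();print(s['tool_pos'],s['orientation'],s['q'])
a=robot.read_camera('scene');pickle.dump(a,open('scene2.pkl','wb'))
b=robot.read_camera('top');pickle.dump(b,open('top2.pkl','wb'))
f=lambda im,x,y,w,h:cv2.resize(im[y:y+h,x:x+w],(400,300),interpolation=cv2.INTER_CUBIC)
cv2.imwrite('pics/p.png',np.hstack([f(a['pixels'],190,200,100,75),f(b['pixels'],172,240,100,75)]))
E
```

```text
[0.46454886 0.16926628 0.14347636] [-2.25408213 -2.1872659  -0.00607855] [ 0.24370172 -0.11295793  1.8717078   0.00261911  1.37986124  0.27329451]
```

View pics/p.png

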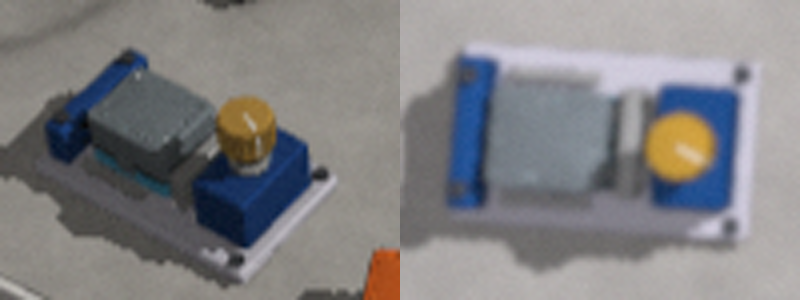

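Cassette sits flat in the nest (crop 490–608, between fence and jaw at 615). Now moving over the screw and pre-turning the wrist counter-clockwise.

Request:
play_rows --deltas '[-25,0,0,0,70,-35,0,0,0,70,-35,0,0,0,70,-28,0,0,0,70,-6,0,0,-5,70,0,0,0,-7,70,0,0,0,-7,70,0,0,0,-7,70,0,0,0,-7,70,0,0,0,-7,70]'

```text
t: 9.63
tool_pos: [0.4597, 0.0343, 0.1419]
orientation: [-1.367, -2.829, 0.001]
force: [-0.4, -0.1, -0.1]
opening: 0.07
gripper_force: 0.0
```

Request:
play_rows --deltas '[0,0,0,-7,70,0,0,0,-7,70,0,0,0,-7,70,0,0,0,-7,70,0,0,0,-7,70,0,0,0,-7,70,0,0,0,0,70,0,0,0,0,70]'

```text
t: 10.3
tool_pos: [0.4599, 0.0347, 0.1419]
orientation: [-0.277, -3.129, 0.0]
force: [0.4, 0.3, -0.4]
opening: 0.0705
gripper_force: 0.0
```

```bash
cat > st.py <<'E'
from plant import robot
from h import *
s=robot.read_state();M=R.from_rotvec(s['orientation']).as_matrix()
np.set_printoptions(precision=4,suppress=True)
print('t',s['t'],'pos',s['tool_pos'],'yaw',np.degrees(np.arctan2(M[1,1],M[0,1])),'q',s['q'][[0,5]],'F',s['force'],'M',s['wrist_torque'],s['opening'],s['gripper_force'])
print('to head',1000*M.T@(np.array([.4605,.0403,.052])-s['tool_pos']))
E
python3 st.py
```

```text
t 10.3 pos [0.4599 0.0347 0.1419] yaw 79.88335079511693 q [-0.0356 -1.4298] F [ 0.4166  0.3052 -0.3563] M [ 0.0336  0.0219 -0.0069] 0.07052347895520837 0.0
to head [ 0.319   5.6053 89.9187]
```

Request:
play_rows --deltas '[0.3,5.6,10,0,70,0,0,25,0,70,0,0,25,0,70,0,0,18,0,70,0,0,8,0,70,0,0,4,0,70,0,0,0,0,70,0,0,0,0,70]'

```text
t: 10.97
tool_pos: [0.4613, 0.0411, 0.0527]
orientation: [0.271, 3.129, 0.0]
force: [-0.1, -0.9, -0.3]
opening: 0.0704
gripper_force: 0.0
```

```bash
python3 st.py; python3 - <<'E'
from plant import robot
from h import *
a=robot.read_camera('scene')['pixels'];b=robot.read_camera('top')['pixels']
f=lambda im,x,y,w,h:cv2.resize(im[y:y+h,x:x+w],(400,300),interpolation=cv2.INTER_CUBIC)
cv2.imwrite('pics/q.png',np.hstack([f(a,200,190,100,75),f(b,172,240,100,75)]))
E
```

```text
t 10.9667 pos [0.4613 0.0411 0.0527] yaw 80.1106992749164 q [-0.0218 -1.42  ] F [-0.1302 -0.9175 -0.3186] M [ 0.0353 -0.0048  0.0059] 0.07037489823705076 0.0
to head [ 0.6861 -0.9819  0.6712]
```

View pics/q.png

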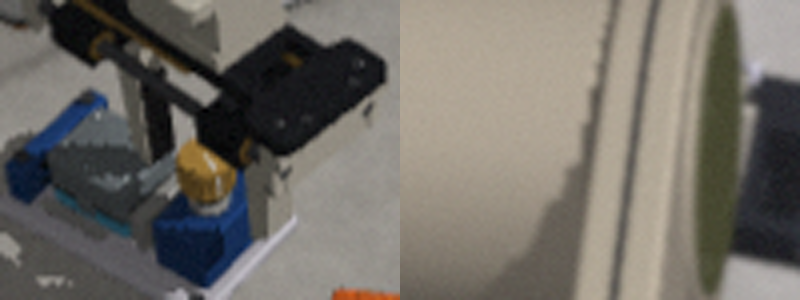

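The fingers straddle the brass head (about (207,172) in the left crop), and the head and its index line stay visible. Closing.

Request:
play_rows --deltas '[0.7,-1,0,0,50,0,0,0,0,20,0,0,0,0,20,0,0,0,0,20,0,0,0,0,20,0,0,0,0,20,0,0,0,0,20,0,0,0,0,20]' --newtons 20

```text
t: 11.73
tool_pos: [0.4605, 0.0435, 0.052]
orientation: [0.27, 3.129, 0.009]
force: [4.9, 18.8, -3.4]
opening: 0.0276
gripper_force: 20.0
```

```bash
python3 st.py
```

```text
t 11.7333 pos [0.4605 0.0435 0.052 ] yaw 80.14794513339093 q [-0.0216 -1.4227] F [ 4.8882 18.7759 -3.4169] M [ 2.9192 -0.53    0.0041] 0.027578941746258034 19.999516010284424
to head [-0.5548 -3.119   0.0051]
```

The head sits about 3 mm farther in +y than measured (18.8 N side load). I'll re-centre the command.

Request:
play_rows --deltas '[-0.8,1.5,0,0,20,0,1.6,0,0,20,0,0,0,0,20,0,0,0,0,20,0,0,0,0,20]'

```text
t: 12.15
tool_pos: [0.4606, 0.0437, 0.052]
orientation: [-0.269, -3.128, -0.001]
force: [-4.7, 2.3, 6.6]
opening: 0.0276
gripper_force: 20.0
```

```bash
python3 st.py
```

```text
t 12.15 pos [0.4606 0.0437 0.052 ] yaw 80.16768837862733 q [-0.0169 -1.4163] F [-4.6976  2.3127  6.6446] M [ 0.3943  0.8643 -0.0122] 0.02755588632899944 20.00076949596405
to head [-0.5071 -3.313  -0.0136]
```

Request:
play_rows --deltas '[0.4,0.2,0,5,20,0,0,0,5,20,0,0,0,5,20,0,0,0,5,20,0,0,0,5,20,0,0,0,5,20,0,0,0,5,20,0,0,0,5,20,0,0,0,0,20,0,0,0,0,20]'

```text
t: 12.98
tool_pos: [0.4608, 0.044, 0.052]
orientation: [-1.32, -2.85, -0.001]
force: [-2.3, 4.4, 2.7]
opening: 0.0272
gripper_force: 20.0
```

```bash
python3 st.py
```

```text
t 12.9833 pos [0.4608 0.044  0.052 ] yaw 40.31160390081632 q [-0.0164 -0.7203] F [-2.2862  4.3573  2.6847] M [ 0.7607  0.4414 -0.0503] 0.027246034463623454 20.00077933073044
to head [-2.622  -2.5767  0.0057]
```

Request:
play_rows --deltas '[0,0,0,6,20,0,0,0,6,20,0,0,0,6,20,0,0,0,6,20,0,0,0,6,20,0,0,0,6,20,0,0,0,6,20,0,0,0,6,20,0,0,0,6,20,0,0,0,0,20]'

```text
t: 13.82
tool_pos: [0.4613, 0.044, 0.052]
orientation: [-2.476, -1.933, -0.002]
force: [1.3, 5.0, 0.5]
opening: 0.0278
gripper_force: 20.0
```

```bash
python3 st.py
```

```text
t 13.8167 pos [0.4613 0.044  0.052 ] yaw -14.045377936099205 q [-0.0164  0.2283] F [1.3379 4.9741 0.479 ] M [ 0.8254 -0.0185  0.0347] 0.027807876756030508 20.001423060894012
to head [-3.7621  0.1574  0.0211]
```

Request:
play_rows --deltas '[0,0,0,3,20,0,0,0,3,20,0,0,0,3,20,0,0,0,3,20,0,0,0,3,20,0,0,0,0,20,0,0,0,0,20]'

```text
t: 14.4
tool_pos: [0.4614, 0.0439, 0.052]
orientation: [-2.702, -1.602, -0.002]
force: [1.7, 4.6, -0.4]
opening: 0.0274
gripper_force: 20.0
```

```bash
python3 st.py
```

```text
t 14.4 pos [0.4614 0.0439 0.052 ] yaw -28.673408804011554 q [-0.0165  0.4836] F [ 1.6818  4.5859 -0.4393] M [ 0.8107 -0.1227 -0.0567] 0.027394956440035267 20.000080168247223
to head [-3.5894  0.9714  0.0314]
```

Request:
play_rows --deltas '[0,0,0,2,20,0,0,0,2,20,0,0,0,2,20,0,0,0,2,20,0,0,0,2,20,0,0,0,2,20,0,0,0,2,20,0,0,0,0,20]'

```text
t: 15.07
tool_pos: [0.4615, 0.0439, 0.052]
orientation: [-2.878, -1.258, -0.002]
force: [2.4, 4.2, -1.4]
opening: 0.0275
gripper_force: 20.0
```

```bash
python3 st.py
```

```text
t 15.0667 pos [0.4615 0.0439 0.052 ] yaw -42.77642869482038 q [-0.0165  0.7298] F [ 2.4185  4.2091 -1.3504] M [ 0.8479 -0.2886 -0.0745] 0.02750864585676771 20.000328719615936
to head [-3.2631  1.7175  0.0393]
```

Request:
play_rows --deltas '[0,0,0,2,20,0,0,0,2,20,0,0,0,2,20,0,0,0,2,20,0,0,0,2,20,0,0,0,2,20,0,0,0,0,20]'

```text
t: 15.65
tool_pos: [0.4615, 0.0438, 0.0521]
orientation: [-2.994, -0.95, -0.003]
force: [3.7, 4.1, -1.4]
opening: 0.0275
gripper_force: 20.0
```

```bash
python3 st.py
```

```text
t 15.65 pos [0.4615 0.0438 0.0521] yaw -54.776677569232994 q [-0.0166  0.9392] F [ 3.6865  4.1429 -1.3782] M [ 0.7728 -0.2711 -0.0079] 0.02748823816856178 20.000354647636414
to head [-2.8748  2.2756  0.0665]
```

Request:
play_rows --deltas '[0,0,0,2,20,0,0,0,2,20,0,0,0,2,20,0,0,0,2,20,0,0,0,0,20]'

```text
t: 16.07
tool_pos: [0.4615, 0.0437, 0.052]
orientation: [-3.053, -0.739, -0.002]
force: [3.9, 4.4, -1.2]
opening: 0.0277
gripper_force: 20.0
```

```bash
python3 st.py
```

```text
t 16.0667 pos [0.4615 0.0437 0.052 ] yaw -62.778010545619686 q [-0.0167  1.0788] F [ 3.896   4.3794 -1.1841] M [ 0.7283 -0.3789 -0.0053] 0.02774348300858477 20.000317096710205
to head [-2.4952  2.5681  0.0337]
```

Request:
play_rows --deltas '[0,0,0,2,20,0,0,0,2,20,0,0,0,2,20,0,0,0,2,20,0,0,0,0,20]'

```text
t: 16.48
tool_pos: [0.4616, 0.0437, 0.0521]
orientation: [-3.097, -0.524, -0.003]
force: [2.1, 3.9, -3.0]
opening: 0.0274
gripper_force: 20.0
```

```bash
python3 st.py
```

```text
t 16.4833 pos [0.4616 0.0437 0.0521] yaw -70.77772641499745 q [-0.0167  1.2184] F [ 2.1242  3.8964 -2.9759] M [ 0.7188 -0.3378 -0.0244] 0.027359537827665273 20.000399351119995
to head [-2.1501  2.8165  0.0714]
```

Request:
play_rows --deltas '[0,0,0,2,20,0,0,0,2,20,0,0,0,2,20,0,0,0,2,20,0,0,0,0,20]'

```text
t: 16.9
tool_pos: [0.461, 0.0435, 0.052]
orientation: [3.126, 0.308, 0.0]
force: [-1.5, 2.9, 1.7]
opening: 0.0277
gripper_force: 20.0
```

```bash
python3 st.py
```

```text
t 16.9 pos [0.461  0.0435 0.052 ] yaw -78.74280603231706 q [-0.0167  1.3576] F [-1.5449  2.9326  1.721 ] M [0.4518 0.2738 0.2604] 0.027712516362203912 20.000789165496826
to head [-1.0751  3.0169  0.0412]
```

Request:
play_rows --deltas '[0,0,0,2,20,0,0,0,2,20,0,0,0,2,20,0,0,0,2,20,0,0,0,0,20]'

```text
t: 17.32
tool_pos: [0.4606, 0.0435, 0.052]
orientation: [3.14, 0.09, -0.001]
force: [-3.2, 2.9, 4.6]
opening: 0.0275
gripper_force: 20.0
```

```bash
python3 st.py; python3 - <<'E'
from plant import robot
from h import *
a=robot.read_camera('scene');b=robot.read_camera('top');pickle.dump((a,b),open('seat.pkl','wb'))
f=lambda im,x,y,w,h,k:cv2.resize(im[y:y+h,x:x+w],None,fx=k,fy=k,interpolation=cv2.INTER_CUBIC)
cv2.imwrite('pics/r.png',np.hstack([f(a['pixels'],200,190,80,75,8)]))
E
```

```text
t 17.3167 pos [0.4606 0.0435 0.052 ] yaw -86.7327655513208 q [-0.0167  1.4971] F [-3.19    2.8941  4.5764] M [0.4758 0.6967 0.3213] 0.027462878565573282 20.00113606452942
to head [-0.3211  3.1644  0.0205]
```

View pics/r.png

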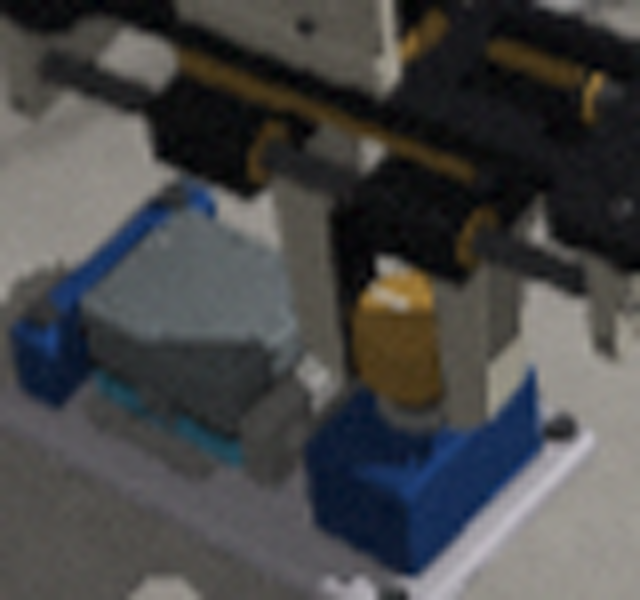

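The torque stepped to about 0.3 N·m with the jaw and cassette closed up: seated. The jaw is at (280,430) touching the cassette, and the cassette is at the fence. Backing off about 92° (2° for wind-up).

Request:
play_rows --deltas '[0,0,0,-3,20,0,0,0,-5,20,0,0,0,-5,20,0,0,0,-6,20,0,0,0,-6,20,0,0,0,-6,20,0,0,0,-6,20,0,0,0,-6,20,0,0,0,-6,20,0,0,0,-5,20]'

```text
t: 18.25
tool_pos: [0.4609, 0.0431, 0.052]
orientation: [2.753, 1.513, -0.0]
force: [-2.8, -0.1, 2.9]
opening: 0.0274
gripper_force: 20.0
```

Request:
play_rows --deltas '[0,0,0,-6,20,0,0,0,-6,20,0,0,0,-6,20,0,0,0,-6,20,0,0,0,-5,20,0,0,0,-5,20,0,0,0,-3,20,0,0,0,-1,20,0,0,0,0,20,0,0,0,0,20]'

```text
t: 19.08
tool_pos: [0.4612, 0.043, 0.052]
orientation: [2.12, 2.317, 0.0]
force: [1.5, -1.6, 1.6]
opening: 0.0274
gripper_force: 20.0
```

```bash
python3 st.py; python3 - <<'E'
from plant import robot
from h import *
a=robot.read_camera('scene');b=pickle.load(open('seat.pkl','rb'))[0];p=load('scene2.pkl')
f=lambda im,x,y,w,h,k:cv2.resize(im[y:y+h,x:x+w],None,fx=k,fy=k,interpolation=cv2.INTER_CUBIC)
g=lambda c:f(c['pixels'],200,205,66,60,6)
cv2.imwrite('pics/z.png',np.hstack([g(b),g(a)]))
E
```

```text
t 19.0833 pos [0.4612 0.043  0.052 ] yaw 5.104674435328742 q [-0.0172 -0.1061] F [ 1.4512 -1.5985  1.6314] M [-0.3062 -0.1113  0.0503] 0.027407143180429545 20.000103414058685
to head [-2.6369 -0.9697  0.0416]
```

View pics/z.png

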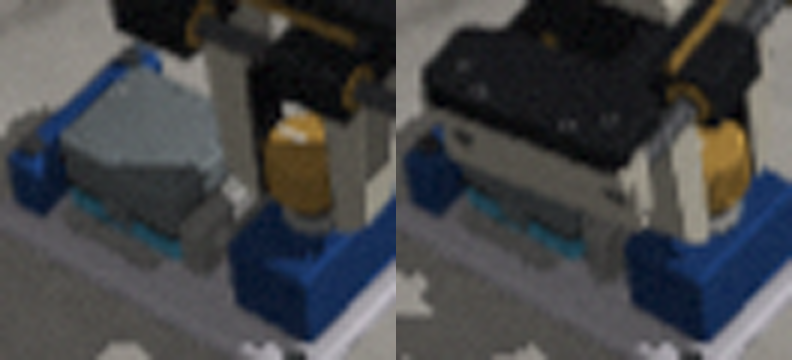

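The right half shows the jaw backed away and the cassette unmoved at the fence. The turn was 91.8°, and the grip holds at 20 N. Handing in.

```bash
python3 -c "
from plant import robot
print(robot.close_job())"
```

```text
the job is handed in; nothing more can be done
None
```

I handed the job in with no verdict returned: the low cassette is in the nest at the fence, and the screw was seated (torque rose to about 0.3 N·m), backed off about a quarter turn (91.8° at the wrist) and is still gripped at 20 N.

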